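Make up two clinic kits from the stock

TASK

Make up the two kits from the stock in the middle of the desk. Into the tray with the spring clip: the tall bottle standing in the square bay, the low wide carton in the long bay, and the penlight pressed fully home into the clip; into the narrow tray without a clip: the squat jar standing in the square bay and the tall slim carton in the long bay. Everything sits flat on the floor of its bay and upright as it stood in stock; leave the little cup and the roll of tape where they are.

Things in the scene. Friction and masses are not known exactly. Their poses are not given: they have to be found in the camera images.
- tall_bottle_center (a point): Tall white bottle with cap, 42 mm diameter, 95 mm tall, standing loose. Point at its centre, half-way up; z is its axis, upward.
- squat_jar_center (a point): Squat white jar with cap, 50 mm diameter, 52 mm tall, standing loose. Point at its centre, half-way up; z is its axis, upward.
- low_carton_center (a point): Low wide carton, white with a blue band, 80 (x) by 42 (y) by 48 mm tall, standing loose. Point at its centre; x runs along its length, y across, z up. Either way round will do in the tray.
- slim_carton_center (a point): Tall slim carton, white with a blue band, 80 (x) by 28 (y) by 66 mm tall, standing loose. Point at its centre; x runs along its length, y across, z up. Either way round will do in the tray.
- penlight_center (a point): Penlight, a steel rod 16 mm in diameter and 140 mm long with black hexagonal collars (16 mm across flats, 55 to 69 mm from the middle) at both ends, lying loose on the desk. Point at its middle, on its axis, 8 mm above the desk; x runs along its length. Either way round will do in the clip.
- exam_tray: Metal tray with the spring clip at its +x side, fixed, 166 (x) by 182 (y) mm; origin at the centre of its underside, z up. Floor top at z = 4 mm, bay walls 4 mm thick, tops at z = 14 mm. Square bay (inside 66 by 66 mm) centred at x = -45, y = +54 mm; long bay (inside 66 in x by 104 in y) at x = -45, y = -35 mm; clip at x = +55, y = 0.
- clip (a point): Middle of the penlight's axis when home in the clip, 45 mm above the desk; axes as the tray's, penlight along y. Two posts (tops at 37 mm) at y = +-35 mm, 58 mm free between them for fingers, down to 8 mm above the desk. Sprung jaws leave a 10 mm gap 7.5 mm above this point, under 45 degree lips (tops 67 mm above the desk); pushed straight down (about 10 N), the penlight snaps under them.
- plain_tray: Narrow metal tray without a clip, fixed, 74 (x) by 182 (y) mm; origin at the centre of its underside, z up. Floor top at z = 4 mm, walls 4 mm thick, tops at z = 14 mm. Square bay (inside 66 by 66 mm) centred at x = 0, y = -54 mm; long bay (inside 66 in x by 104 in y) at x = 0, y = +35 mm.
- cup: Small white cup, 42 mm diameter, 40 mm tall, loose, among the stock; stays where it is. Origin at the centre of its underside.
- tape: Roll of tape lying flat, 64 mm diameter, 25 mm tall, loose, behind the stock; stays where it is. Origin at the centre of its underside.

How it is judged:
At the end, for the whole second after the job is handed in: Bottle and low carton in the square and long bays of the clip tray, jar and slim carton in those of the plain tray: upright (0.1 rad), on the bay floor (4 mm). Penlight home in the clip: 3.5 mm in height, 4 mm across, 14 mm along, 0.08 rad. All at rest (x of penlight_center in the frame of clip between -0.004 and 0.004 m and y of penlight_center in the frame of clip between -0.014 and 0.014 m and z of penlight_center in the frame of clip between -0.0035 and 0.0035 m and angle between the x axis of penlight_center and the y axis of exam_tray, either way round below 0.08 rad and linear speed of each of penlight, tall_bottle, low_carton, squat_jar, slim_carton below 0.02 m/s and x of tall_bottle_center in the frame of exam_tray between -0.061 and -0.029 m and y of tall_bottle_center in the frame of exam_tray between 0.038 and 0.07 m and z of tall_bottle_center in the frame of exam_tray between 0.0475 and 0.0555 m and angle between each of tall_bottle_center, low_carton_center, squat_jar_center, slim_carton_center's own z axis and vertical below 0.1 rad and x of low_carton_center in the frame of exam_tray between -0.062 and -0.028 m and y of low_carton_center in the frame of exam_tray between -0.052 and -0.018 m and z of low_carton_center in the frame of exam_tray between 0.024 and 0.032 m and x of squat_jar_center in the frame of plain_tray between -0.012 and 0.012 m and y of squat_jar_center in the frame of plain_tray between -0.066 and -0.042 m and z of squat_jar_center in the frame of plain_tray between 0.026 and 0.034 m and x of slim_carton_center in the frame of plain_tray between -0.022 and 0.022 m and y of slim_carton_center in the frame of plain_tray between 0.017 and 0.053 m and z of slim_carton_center in the frame of plain_tray between 0.033 and 0.041 m); the robot touches nothing.
It fails at once if the cup is moved (over 25 mm) or knocked over (distance of cup from where it was at the start of the episode above 0.025 m or angle between cup's own z axis and vertical above 0.5 rad).
It fails at once if the tape is moved (over 25 mm) (distance of tape from where it was at the start of the episode above 0.025 m).
It also fails if it takes over 118 s, if anything falls off the work surface, if the arm or the gripper's body presses on something with over 40 N, if the wrist force passes 120 N, or if a joint passes its speed limit or range.

ROBOT

A 6-joint arm with a two-finger parallel gripper is mounted at the origin on the work surface. World frame = base frame: x ahead of the robot, y to its left, z up, the work surface at z = 0. Lengths are in m, angles in rad, forces in N, time in s.
With the tool pointing down it reaches from about 0.3 to 0.775 m from the base axis. Payload 14.6 kg.
Tool frame: the origin (TCP) lies midway between the tips of the shut fingers; the grasp point (between the pads) lies 19 mm behind it (manip.tcp_to_grasp is the distance from the TCP to the grasp point, in m); z points along the fingers, y is the line along which they close (so a half turn about z gives the same grasp; the last joint's range is limited). The gripper opens to 85 mm and grips with 20 to 120 N. Pads are 22 mm wide; open, the fingers measure 114 mm over their backs; the gripper's body (76 mm by 85 mm) begins 54 mm behind the grasp point. The pads swing forward as they close: fully open they stand 13 mm farther back than shut.
Start: joints at [-1.317, 0.3, 1.521, -0, 1.321, -0.067], TCP at [0.173, -0.522, 0.231] pointing down, gripper open.
Joint ranges: [-3.03, 3.03], [-0.79, 2.21], [0.23, 2.52], [-1.04, 4.18], [0, 3.07], [-2.55, 2.55]. Speed limits (rad/s): [2.22, 2.22, 2.57, 3.14, 3.14, 3.14].

INTERFACE

Orientations are given as a unit quaternion [w, x, y, z].
In Python, from plant import status, capture, camera_info, manip gives the robot as it stands.
- The arm moves only by the tool play_rows, never from a script. Its argument "motion" is a list that holds one entry, the list of rows, each a list of 4 numbers: the shift along the tool's x, y, z in cm, then the turn about the tool's z in rad. A call has 1 to 12 rows; each row is the pose to reach, as a shift and turn from the pose commanded when the call began, along the tool's axes at that moment; what a row does not reach only later rows make up. A row lasts 1/8 s, in which the tool goes at most 62.5 mm and 10.7 degrees, less where a joint would pass 70% of its speed; a pose out of reach is approached as far as the arm can. A call with a gripper value outside its range is refused whole. "gripper" is the closure, from 0 (fully open) to 1 (shut), set as the call begins (left out, the last holds). The fingers move at their own pace and stop on an object; the grip force is fixed at half the most. Time passes only in rows, so rows that repeat a pose let the fingers close. It gives the time, the measured TCP pose, the force, the opening and the grip force at its end, in the units of the state.
- status.get_obs(): the state, without advancing time (a new reading comes with each control period).
- capture(name): name is "scene" or "top" or "wrist"; returns (picture, depth): 420x560x3 uint8, blue, green, red; 420x560 float32, m along the optical axis (not along the pixel's ray), 0 where there is no reading.
- camera_info(name): a dict with "camera_matrix" (3x3 intrinsics, pixels), "cam_to_world" (4x4, takes a point from camera to world coordinates). Camera axes: x right, y down, z forward; pixel columns grow to the right and rows downward; lengths in m; the calibration is good to about 2 mm. A picture is of the moment at which its call begins: read the wrist's pose just before it. camera_info takes no time and is no camera call; for the wrist camera it gives the pose at the moment of the call.
- manip.job_done(): hands the job in; it is judged then, once.
The state is a dict: "time": time; "joint_positions": joint angles; "joint_vel": joint speeds; "effort": joint torques, N m; "ee_pos": TCP position; "ee_rot": TCP orientation; "wrist_force": force on the tool from outside, world axes, zero at the start; "moment": the same for the moment, N m; "opening": opening from 0.0 (shut) to 1.0 (fully open); "finger_force": force on a finger pad.
Only numpy, scipy, OpenCV 4.12 (cv2) and the standard library are available. Lean on these libraries where they do the work, as an engineer would, in place of code of your own. Each camera call takes 0.05 s, during which the arm holds its last target. There are 200 camera calls.

## Working session

There is one attempt and no reset: what is moved stays moved. The work goes in short steps, Python scripts to look and compute and a tool call to move; the robot and the scene stay as the last step left them, time stands still between calls to the robot, and variables do not carry over. Pictures are saved under pics/ and viewed, at most 14 in all, crops included, and the job is handed in when it is done.

Besides the shell and the picture viewer there is one more tool, called in YAML: its name, and indented under it one key for each argument. play_rows: Moves the arm, as the interface text tells. Its arguments: {"type":"object","properties":{"motion":{"type":"array","items":{"type":"array","items":{"type":"array","items":{"type":"number"}}}},"gripper":{"type":"number"}},"required":["motion"]}

```bash
mkdir -p pics
cat > h.py <<'E'
import numpy as np,cv2
from plant import status,capture,camera_info,manip
E
python3 - <<'E'
from h import *
for n in ("top","scene"):
    im,d=capture(n);cv2.imwrite(f"pics/{n}0.png",im);np.savez(f"{n}0.npz",im=im,d=d)
    c=camera_info(n);print(n,np.round(c["camera_matrix"],1).tolist(),np.round(c["cam_to_world"],3).tolist())
o=status.get_obs();print({k:np.round(v,3).tolist() for k,v in o.items()},manip.tcp_to_grasp)
E
```

```text
top [[523.8, 0.0, 291.9], [0.0, 523.8, 203.8], [0.0, 0.0, 1.0]] [[0.15, -0.96, 0.235, 0.39], [-0.989, -0.148, 0.029, -0.018], [0.007, -0.236, -0.972, 1.048], [0.0, 0.0, 0.0, 1.0]]
scene [[528.9, 0.0, 285.9], [0.0, 528.9, 212.0], [0.0, 0.0, 1.0]] [[0.637, 0.559, -0.531, 1.115], [0.771, -0.457, 0.444, -0.436], [0.005, -0.692, -0.722, 0.749], [0.0, 0.0, 0.0, 1.0]]
{'time': 0.1, 'joint_positions': [-1.317, 0.3, 1.522, 0.0, 1.321, -0.067], 'joint_vel': [-0.002, -0.001, -0.001, -0.0, 0.0, 0.001], 'effort': [0.002, -54.437, -36.237, -0.0, 0.003, 0.0], 'ee_pos': [0.173, -0.522, 0.231], 'ee_rot': [-0.001, 0.987, 0.16, -0.0], 'wrist_force': [-0.21, -0.689, 0.498], 'moment': [0.004, 0.052, -0.004], 'finger_force': 0.0, 'opening': 1.001} 0.0187
```

View pics/top0.png

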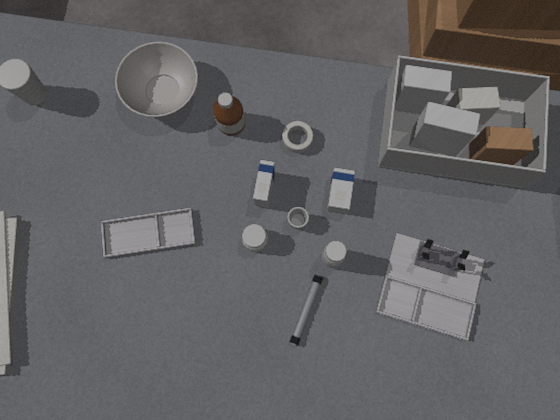

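View pics/scene0.png

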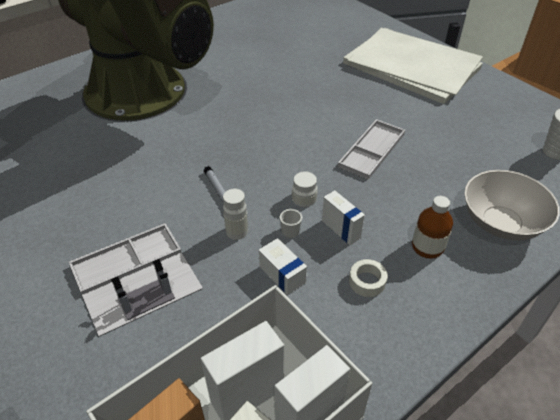

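The top view shows, in (col,row): slim carton (264,181), low carton (342,189), jar (254,238), bottle (334,254), cup (298,218), tape (297,137), penlight (307,310), plain tray (149,233), clip tray (432,285). The scene view agrees. Next I'll measure them with depth.

```bash
cat >> h.py <<'E'
def cloud(name,d,c=None):
    c=c or camera_info(name);K=c["camera_matrix"];T=np.array(c["cam_to_world"])
    v,u=np.mgrid[:d.shape[0],:d.shape[1]]
    p=np.stack([(u-K[0][2])/K[0][0]*d,(v-K[1][2])/K[1][1]*d,d],-1)
    P=p@T[:3,:3].T+T[:3,3];P[d<=0]=np.nan
    return P
def rect(xy):
    (c,s,a)=cv2.minAreaRect((xy*1000).astype(np.float32))
    if s[0]<s[1]: s=s[::-1];a+=90
    return np.round(c,1),np.round(s,1),round((a+90)%180-90,1)  # mm, long axis angle deg
E
python3 - <<'E'
from h import *
z=np.load("top0.npz");im,d=z["im"],z["d"];P=cloud("top",d)
flat=P[300:400,60:250];print("desk z",np.nanmedian(flat[...,2]),np.nanstd(flat[...,2]))
w=dict(slim=(264,181,28,.066),low=(342,189,30,.048),jar=(254,238,22,.052),bottle=(334,252,22,.095),cup=(298,218,16,.04),tape=(297,137,22,.025))
for n,(u,v,r,h) in w.items():
    Q=P[v-r:v+r,u-r:u+r].reshape(-1,3);m=np.abs(Q[:,2]-h)<.007
    T=Q[m]; print(n,"zmed",np.median(T[:,2]).round(4),m.sum(),rect(T[:,:2]),np.median(T[:,:2],0).round(4))
def blob(u0,u1,v0,v1,lo,hi,n):
    Q=P[v0:v1,u0:u1];m=((Q[...,2]>lo)&(Q[...,2]<hi)).astype(np.uint8)
    k,l,s,c=cv2.connectedComponentsWithStats(m);i=1+np.argmax(s[1:,4]);T=Q[l==i];print(n,s[i,4],rect(T[:,:2]),T.mean(0).round(4))
blob(285,328,270,350,.008,.03,"pen")
blob(90,210,200,265,.003,.02,"plain");blob(370,500,225,345,.003,.09,"exam")
blob(370,500,225,345,.003,.018,"exam low");blob(370,500,225,290,.03,.09,"clip")
E
```

```text
desk z -0.0001274256561294429 0.0018911610871192963
slim zmed 0.0663 580 (array([667.4,  74.7]), array([80.6, 28.4]), -1.2) [0.6659 0.0744]
low zmed 0.0481 843 (array([679.8, -79. ]), array([82.8, 42.5]), -0.8) [ 0.6783 -0.0791]
jar zmed 0.0521 422 (array([558.3,  76.7]), array([43.6, 42.7]), 6.5) [0.5579 0.0764]
bottle zmed 0.0953 332 (array([545.3, -80.9]), array([37. , 35.7]), -78.3) [ 0.5455 -0.0809]
cup zmed 0.0398 115 (array([609.3,  -1.7]), array([40.1, 39.6]), 7.7) [ 0.6141 -0.0025]
tape zmed 0.0246 438 (array([784.9,  25.2]), array([63.3, 61.4]), 57.4) [0.7851 0.0257]
pen 604 (array([437. , -44.6]), array([140.5,  17.7]), -12.6) [ 0.4363 -0.0445  0.0146]
plain 2564 (array([539.6, 293.2]), array([189.6,  84.1]), -72.3) [0.5399 0.2914 0.0071]
exam 6528 (array([ 522.2, -281.9]), array([190.4, 176.8]), 81.8) [ 0.5191 -0.2816  0.0092]
exam low 6127 (array([ 521.1, -282.7]), array([190.1, 176.6]), 81.1) [ 0.5157 -0.281   0.0066]
clip 175 (array([ 569.5, -323.8]), array([38.1, 12.5]), -8.1) [ 0.5702 -0.323   0.0532]
```

```bash
cat >> h.py <<'E'
from scipy.spatial.transform import Rotation as Ro
def pose():
    o=status.get_obs();q=o["ee_rot"];R=Ro.from_quat([q[1],q[2],q[3],q[0]]).as_matrix()
    return np.array(o["ee_pos"]),np.arctan2(R[1,1],R[0,1]),o
def plan(*calls,start=None):
    """each call: list of waypoints (x,y,z,tool-y deg (mod 180),nrows), rows interpolated; prints rows"""
    p,a,o=pose()
    j6=o["joint_positions"][5]
    if start is not None:p,a=np.array(start[:3]),np.radians(start[3])
    for wps in calls:
        ex=np.array([np.cos(a+np.pi/2),np.sin(a+np.pi/2)]);ey=np.array([np.cos(a),np.sin(a)])
        cur=np.zeros(4);rows=[]
        for x,y,z,t,n in wps:
            d=np.array([x,y])-p[:2];dt=(np.radians(t)-a+np.pi/2)%np.pi-np.pi/2
            tgt=np.array([d@ex*100,d@ey*100,(p[2]-z)*100,-dt])
            rows+=[np.round(cur+(tgt-cur)*(i+1)/n,2) for i in range(n)];cur=tgt
        print([[float(v) for v in r] for r in rows],len(rows))
        r=np.round(cur,2);p=np.array([*(p[:2]+(r[0]*ex+r[1]*ey)/100),p[2]-r[2]/100]);a=a-r[3]
    print("end",p.round(4),np.degrees(a).round(1),"j6",round(j6,2))
E
python3 - <<'E'
from h import *
R=pose();print(R[0],np.degrees(R[1]))
plan([(.50,-.28,.33,-81,10)])
E
```

```text
[ 0.17337766 -0.52173957  0.23076789] -71.62285376178863
[[3.86, -1.26, -0.99, 0.02], [7.72, -2.53, -1.98, 0.03], [11.59, -3.79, -2.98, 0.05], [15.45, -5.06, -3.97, 0.07], [19.31, -6.32, -4.96, 0.08], [23.17, -7.59, -5.95, 0.1], [27.03, -8.85, -6.95, 0.11], [30.89, -10.11, -7.94, 0.13], [34.76, -11.38, -8.93, 0.15], [38.62, -12.64, -9.92, 0.16]] 10
end [ 0.5  -0.28  0.33] -80.8 j6 -0.07
```

play_rows:
  motion:
    - [[3.86,-1.26,-1,0.02],[7.7,-2.5,-2,0.03],[11.6,-3.8,-3,0.05],[15.4,-5.1,-4,0.07],[19.3,-6.3,-5,0.08],[23.2,-7.6,-6,0.1],[27,-8.85,-7,0.11],[30.9,-10.1,-8,0.13],[34.8,-11.4,-9,0.15],[38.6,-12.6,-9.9,0.16],[38.6,-12.6,-9.9,0.16],[38.6,-12.6,-9.9,0.16]]
  gripper: 0

```text
time: 1.6
ee_pos: [0.4997, -0.2808, 0.3297]
ee_rot: [-0.0, 0.997, 0.08, -0.0]
wrist_force: [0.2, -0.8, 0.4]
opening: 0.999
finger_force: 0.0
```

Run:
```python
from h import *
c=camera_info("wrist");im,d=capture("wrist");cv2.imwrite("pics/w1.png",im);np.savez("w1.npz",im=im,d=d,K=c["camera_matrix"],T=c["cam_to_world"])
p=pose();print(p[0],np.degrees(p[1]),np.round(c["cam_to_world"],3).tolist())
```

```text
[ 0.49941371 -0.28108518  0.32983271] -80.81812887244628 [[0.16, -0.948, -0.274, 0.571], [-0.987, -0.154, -0.044, -0.269], [-0.0, 0.278, -0.961, 0.473], [0.0, 0.0, 0.0, 1.0]]
```

View pics/w1.png

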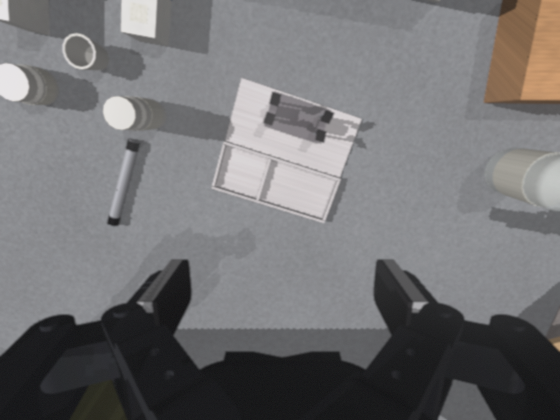

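The wrist view shows the exam tray around (286,150), with the clip's four dark jaw blobs around (300,115), and the penlight from (132,146) to (114,221). I'll refine from depth and from the dark masks.

Run:
```python
from h import *
def go(P,im,u0,u1,v0,v1,n):
    Q=P[v0:v1,u0:u1].copy();g=im[v0:v1,u0:u1].max(-1)
    for nm,m in (("high",Q[...,2]>.05),("posts",Q[...,2]>.03),("tray",(Q[...,2]>.0025)&(Q[...,2]<.08))):
        m=m.astype(np.uint8)
        k,l,s,c=cv2.connectedComponentsWithStats(m)
        for i in range(1,k):
            if s[i,4]>=6:T=Q[l==i];print(n,nm,s[i,4],rect(T[:,:2]),T.mean(0).round(4),"zmax",T[:,2].max().round(3))
    w=(Q[...,2]>.0105)&(Q[...,2]<.018);T=Q[w];print(n,"walls",len(T),rect(T[:,:2]))
    return Q
z=np.load("w1.npz");c={"camera_matrix":z["K"],"cam_to_world":z["T"]}
print(z["K"][0])
P=cloud("wrist",z["d"],c);Q=go(P,z["im"],195,380,65,235,"w")
t=np.load("top0.npz");P2=cloud("top",t["d"]);go(P2,t["im"],370,500,225,345,"t");go(P2,t["im"],90,210,200,265,"plain")
# penlight in wrist view
Q=P[130:240,95:150];m=(Q[...,2]>.007)&(Q[...,2]<.03);print("pen",rect(Q[m][:,:2]),Q[m].mean(0))
```

```text
[309.37084022   0.         282.08800017]
w high 124 (array([ 594.1, -256.6]), array([14.5, 12.1]), -8.8) [ 0.5942 -0.2568  0.0621] zmax 0.068
w high 123 (array([ 583.8, -325.6]), array([14.5, 11.7]), -8.7) [ 0.5838 -0.3254  0.0616] zmax 0.068
w high 110 (array([ 569.9, -253. ]), array([14., 12.]), -9.2) [ 0.5699 -0.2533  0.0621] zmax 0.068
w high 112 (array([ 559.5, -322.2]), array([14.3, 11.9]), -8.7) [ 0.5596 -0.322   0.0617] zmax 0.069
w posts 298 (array([ 582.1, -254.9]), array([38.8, 12.1]), -8.5) [ 0.5827 -0.2552  0.0569] zmax 0.068
w posts 310 (array([ 571.7, -324. ]), array([39.1, 11.9]), -8.3) [ 0.5722 -0.3235  0.0558] zmax 0.069
w tray 13757 (array([ 521.9, -282.4]), array([188.1, 169.7]), 80.8) [ 0.5256 -0.2804  0.0085] zmax 0.069
w walls 1165 (array([ 521.2, -281.2]), array([182. , 161.5]), 81.4)
t high 60 (array([ 592.1, -256.7]), array([16.3, 12. ]), -9.8) [ 0.5918 -0.2565  0.0609] zmax 0.069
t high 64 (array([ 581.7, -325.2]), array([14.1, 11.9]), -5.4) [ 0.5814 -0.3251  0.0611] zmax 0.068
t high 47 (array([ 568.1, -252.9]), array([14.1, 12.6]), -8.6) [ 0.5677 -0.2528 
[... 2512 characters left out ...]
185.2]), array([5.3, 2.8]), 53.6) [ 0.3996 -0.1858  0.0032] zmax 0.004
t tray 9 (array([ 414.7, -275.5]), array([10.9,  3.4]), 72.2) [ 0.4143 -0.2756  0.0039] zmax 0.006
t walls 780 (array([ 519. , -281.3]), array([182.6, 161. ]), 81.4)
plain tray 2823 (array([541. , 295.4]), array([192. ,  85.7]), -73.8) [0.5401 0.2914 0.0067] zmax 0.02
plain tray 9 (array([499.7, 389. ]), array([10.1,  3.8]), -64.9) [0.5003 0.3884 0.0033] zmax 0.004
plain tray 7 (array([524.7, 174.2]), array([10.2,  3.2]), -5.9) [0.5245 0.1737 0.0034] zmax 0.005
plain walls 588 (array([539.8, 291.4]), array([182.7,  75. ]), -72.6)
pen (array([439., -45.]), array([141.1,  18. ]), -12.3) [ 0.44250494 -0.04744178  0.01456832]
```

```bash
sed -i 's/dt=(np.radians(t)-a+np.pi\/2)%np.pi-np.pi\/2/dt=np.radians(t)-a/' h.py
python3 - <<'E'
from h import *
plan([(.438,-.045,.09,-102.5,8),(.438,-.045,.003,-102.5,4)],[(.438,-.045,.15,-102.5,4),(.5,-.15,.18,-60,5)],[(.576,-.289,.13,-8.6,8)],start=(.4997,-.2808,.3297,-80.8))
E
```

```text
[[-0.29, -3.03, 3.0, 0.05], [-0.58, -6.07, 5.99, 0.09], [-0.87, -9.1, 8.99, 0.14], [-1.16, -12.13, 11.98, 0.19], [-1.45, -15.16, 14.98, 0.24], [-1.74, -18.2, 17.98, 0.28], [-2.03, -21.23, 20.97, 0.33], [-2.32, -24.26, 23.97, 0.38], [-2.32, -24.26, 26.14, 0.38], [-2.32, -24.26, 28.32, 0.38], [-2.32, -24.26, 30.5, 0.38], [-2.32, -24.26, 32.67, 0.38]] 12
[[-0.0, -0.0, -3.68, -0.0], [-0.0, -0.0, -7.35, -0.0], [-0.0, -0.0, -11.02, -0.0], [-0.0, -0.0, -14.7, -0.0], [1.67, 1.78, -15.3, -0.15], [3.33, 3.56, -15.9, -0.3], [5.0, 5.34, -16.5, -0.45], [6.67, 7.12, -17.1, -0.59], [8.34, 8.9, -17.7, -0.74]] 9
[[-0.04, 1.98, 0.62, -0.11], [-0.08, 3.96, 1.25, -0.23], [-0.12, 5.94, 1.87, -0.34], [-0.16, 7.92, 2.5, -0.45], [-0.2, 9.9, 3.12, -0.56], [-0.24, 11.87, 3.75, -0.68], [-0.28, 13.85, 4.37, -0.79], [-0.32, 15.83, 5.0, -0.9]] 8
end [ 0.576 -0.289  0.13 ] -8.6 j6 0.83
```

play_rows:
  motion:
    - [[-0.29,-3.03,3.0,0.05],[-0.58,-6.07,6,0.09],[-0.87,-9.1,9,0.14],[-1.16,-12.13,12,0.19],[-1.45,-15.16,15,0.24],[-1.74,-18.2,18,0.28],[-2.03,-21.23,21,0.33],[-2.32,-24.26,24,0.38],[-2.32,-24.26,26.14,0.38],[-2.32,-24.26,28.32,0.38],[-2.32,-24.26,30.5,0.38],[-2.32,-24.26,32.6,0.38]]

```text
time: 3.15
ee_pos: [0.4378, -0.0456, 0.0037]
ee_rot: [0.0, 0.994, -0.11, 0.0]
wrist_force: [-0.2, 0.1, -0.3]
opening: 1.001
finger_force: 0.0
```

play_rows:
  motion:
    - [[0,0,0,0],[0,0,0,0],[0,0,0,0],[0,0,0,0],[0,0,0,0],[0,0,0,0]]
  gripper: 1

```text
time: 3.9
ee_pos: [0.4386, -0.045, 0.0051]
ee_rot: [0.0, 0.994, -0.109, 0.001]
wrist_force: [-3.0, 0.2, 9.0]
opening: 0.157
finger_force: 58.6
```

play_rows:
  motion:
    - [[0,0,-3.5,0],[0,0,-7.3,0],[0,0,-11,0],[0,0,-14.7,0],[1.67,1.78,-15.3,-0.15],[3.33,3.56,-15.9,-0.3],[5.0,5.34,-16.5,-0.45],[6.67,7.12,-17.1,-0.59],[8.34,8.9,-17.7,-0.74]]

```text
time: 5.03
ee_pos: [0.5006, -0.1505, 0.1817]
ee_rot: [0.0, 0.966, 0.26, 0.0]
wrist_force: [-0.4, 0.7, -0.4]
opening: 0.155
finger_force: 59.1
```

play_rows:
  motion:
    - [[0,2,0.6,-0.11],[-0.1,4,1.25,-0.23],[-0.1,6,1.9,-0.34],[-0.16,7.9,2.5,-0.45],[-0.2,9.9,3.1,-0.56],[-0.24,11.9,3.75,-0.68],[-0.28,13.85,4.4,-0.79],[-0.32,15.8,5.0,-0.9],[-0.32,15.8,5.0,-0.9],[-0.32,15.8,5.0,-0.9]]

```text
time: 6.28
ee_pos: [0.5759, -0.288, 0.1315]
ee_rot: [-0.0, 0.759, 0.651, -0.0]
wrist_force: [0.0, -0.3, 0.7]
opening: 0.153
finger_force: 59.1
```

Run:
```python
from h import *
p=pose();print(p[0],np.degrees(p[1]),p[2]["opening"])
for n in("wrist","top","scene"):
    c=camera_info(n);im,d=capture(n);cv2.imwrite(f"pics/{n}2.png",im);np.savez(f"{n}2.npz",im=im,d=d,K=c["camera_matrix"],T=c["cam_to_world"])
a=cv2.imread("pics/scene2.png")[180:360,20:260];b=cv2.imread("pics/wrist2.png")
cv2.imwrite("pics/c2.png",np.hstack([cv2.resize(a,(420,315)),cv2.resize(b,(380,315))]))
```

```text
[ 0.5759286  -0.28803005  0.13148531] -8.71181231114195 0.15310652174732234
```

View pics/c2.png

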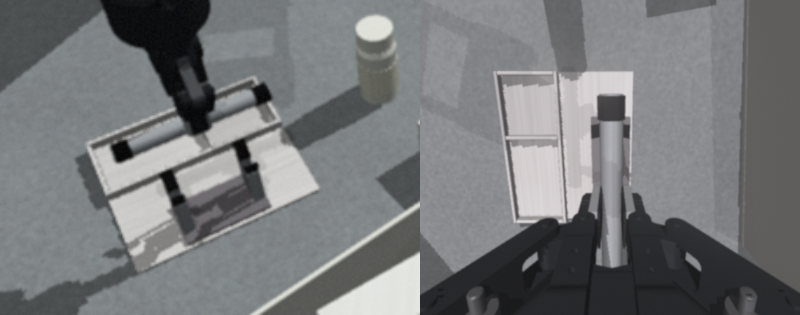

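The penlight is held level in the gripper above the clip tray. Next I'll measure its axis relative to the clip.

Run:
```python
from h import *
for n,(u0,u1,v0,v1) in(("wrist",(255,310,120,320)),("scene",(60,200,200,300))):
    z=np.load(f"{n}2.npz");P=cloud(n,z["d"],{"camera_matrix":z["K"],"cam_to_world":z["T"]})[v0:v1,u0:u1].reshape(-1,3)
    t=np.radians(-8.6);R=np.array([[np.cos(t),np.sin(t)],[-np.sin(t),np.cos(t)]])
    L=(P[:,:2]-[.576,-.289])@R.T
    m=(P[:,2]>.115)&(P[:,2]<.16)&(abs(L[:,0])<.014)&(abs(L[:,1])<.085)&(abs(L[:,1])>.02);L=L[m];Z=P[m,2]
    print(n,m.sum())
    for a in np.arange(-.08,.08,.02):
        s=(L[:,1]>=a)&(L[:,1]<a+.02)
        if s.sum()>15:print(round(a+.01,2),"x mid",((np.percentile(L[s,0],3)+np.percentile(L[s,0],97))/2).round(4),"w",np.ptp(L[s,0]).round(4),"ztop",np.percentile(Z[s],95).round(4))
    print("y range",L[:,1].min(),L[:,1].max())
```

```text
wrist 4306
-0.03 x mid 0.0019 w 0.015 ztop 0.1434
0.03 x mid 0.0019 w 0.0161 ztop 0.1435
0.05 x mid 0.0018 w 0.018 ztop 0.1437
0.07 x mid 0.0017 w 0.0183 ztop 0.1439
y range -0.0280699157109434 0.0695807165634029
scene 750
-0.07 x mid 0.0016 w 0.0154 ztop 0.1437
-0.05 x mid 0.0011 w 0.0152 ztop 0.1428
-0.03 x mid 0.0006 w 0.0171 ztop 0.1427
0.03 x mid 0.0006 w 0.0165 ztop 0.1432
0.05 x mid 0.0003 w 0.0151 ztop 0.1429
0.07 x mid 0.0002 w 0.0149 ztop 0.1427
y range -0.07215462515848577 0.0681184041688637
```

play_rows:
  motion:
    - [[0,-0.1,2.5,0],[0,-0.1,5,0],[0,-0.1,5.8,0],[0,-0.1,6.3,0],[0,-0.1,6.8,0],[0,-0.1,7.3,0],[0,-0.1,7.8,0],[0,-0.1,8.3,0],[0,-0.1,8.8,0],[0,-0.1,9.15,0],[0,-0.1,9.15,0]]

```text
time: 7.8
ee_pos: [0.5753, -0.2885, 0.0418]
ee_rot: [0.0, 0.758, 0.652, 0.0]
wrist_force: [-11.9, 5.8, 22.1]
opening: 0.158
finger_force: 61.6
```

Run:
```python
from h import *
z=0
p=pose();print(p[0],np.degrees(p[1]),p[2]["opening"],p[2]["wrist_force"])
for n,(u0,u1,v0,v1) in(("wrist",(230,330,100,330)),("scene",(50,230,200,340))):
    c=camera_info(n);im,d=capture(n);cv2.imwrite(f"pics/{n}3.png",im)
    P=cloud(n,d,c)[v0:v1,u0:u1].reshape(-1,3)
    t=np.radians(-8.6);R=np.array([[np.cos(t),np.sin(t)],[-np.sin(t),np.cos(t)]])
    L=(P[:,:2]-[.576,-.289])@R.T
    for lo,hi in((-.068,-.045),(-.028,-.016),(.016,.028),(.045,.068)):
        s=(P[:,2]>.03)&(P[:,2]<.075)&(abs(L[:,0])<.011)&(L[:,1]>lo)&(L[:,1]<hi)
        if s.sum()>15:print(n,lo,s.sum(),"xmid",((np.percentile(L[s,0],3)+np.percentile(L[s,0],97))/2).round(4),"ztop",np.percentile(P[s,2],95).round(4))
```

```text
[ 0.57527544 -0.28845289  0.04176998] -8.59114380819871 0.15770912775935186 [-11.87881145   5.81730269  22.07817636]
wrist -0.028 603 xmid 0.0014 ztop 0.0538
wrist 0.016 797 xmid 0.0011 ztop 0.0539
wrist 0.045 2096 xmid 0.0012 ztop 0.0543
scene -0.068 160 xmid 0.0002 ztop 0.0536
scene -0.028 75 xmid -0.0003 ztop 0.0534
scene 0.016 60 xmid -0.0004 ztop 0.0534
scene 0.045 138 xmid 0.0002 ztop 0.0537
```

Run:
```python
from h import *
plan([(.576,-.289,.16,-8.6,3),(.546,-.081,.16,-8.6,5),(.546,-.081,.043,-8.6,4)],
[(.546,-.081,.17,-8.6,4),(.485,-.221,.17,-8.6,5)],[(.485,-.221,.06,-8.6,4),(.485,-.221,.0485,-8.6,4)],start=(.5753,-.2885,.041,-8.6))
```

```text
[[-0.01, 0.03, -3.97, 0.0], [-0.03, 0.05, -7.93, 0.0], [-0.04, 0.08, -11.9, 0.0], [3.98, -1.14, -11.9, 0.0], [8.01, -2.35, -11.9, 0.0], [12.03, -3.57, -11.9, 0.0], [16.06, -4.78, -11.9, 0.0], [20.08, -6.0, -11.9, 0.0], [20.08, -6.0, -8.97, 0.0], [20.08, -6.0, -6.05, 0.0], [20.08, -6.0, -3.12, 0.0], [20.08, -6.0, -0.2, 0.0]] 12
[[-0.0, 0.0, -3.18, 0.0], [-0.0, 0.0, -6.35, 0.0], [-0.0, 0.0, -9.52, 0.0], [-0.0, 0.0, -12.7, 0.0], [-2.95, -0.79, -12.7, 0.0], [-5.9, -1.58, -12.7, 0.0], [-8.85, -2.36, -12.7, 0.0], [-11.81, -3.15, -12.7, 0.0], [-14.76, -3.94, -12.7, 0.0]] 9
[[0.0, 0.0, 2.75, 0.0], [0.0, 0.0, 5.5, 0.0], [0.0, 0.0, 8.25, 0.0], [0.0, 0.0, 11.0, 0.0], [0.0, 0.0, 11.29, 0.0], [0.0, 0.0, 11.58, 0.0], [0.0, 0.0, 11.86, 0.0], [0.0, 0.0, 12.15, 0.0]] 8
end [ 0.485  -0.221   0.0485] -8.6 j6 -0.37
```

play_rows:
  motion:
    - [[0,0,0,0],[0,0,0,0],[0,0,0,0],[0,0,0,0]]
  gripper: 0

```text
time: 8.4
ee_pos: [0.5751, -0.2884, 0.0395]
ee_rot: [-0.0, 0.758, 0.652, -0.0]
wrist_force: [0.4, 0.8, -1.2]
opening: 0.981
finger_force: 0.0
```

play_rows:
  motion:
    - [[0,0,-4,0],[0,0,-8,0],[0,0.1,-12,0],[4,-1.1,-12,0],[8,-2.4,-12,0],[12,-3.6,-12,0],[16,-4.8,-12,0],[20.1,-6.0,-12,0],[20.1,-6.0,-9,0],[20.1,-6.0,-6,0],[20.1,-6.0,-3.1,0],[20.1,-6.0,-0.3,0]]

```text
time: 9.9
ee_pos: [0.5458, -0.0806, 0.0418]
ee_rot: [0.0, 0.758, 0.652, 0.0]
wrist_force: [0.1, -0.2, -0.2]
opening: 1.005
finger_force: 0.0
```

play_rows:
  motion:
    - [[0,0,0,0],[0,0,0,0],[0,0,0,0],[0,0,0,0],[0,0,0,0]]
  gripper: 1

```text
time: 10.52
ee_pos: [0.5466, -0.0809, 0.0445]
ee_rot: [0.001, 0.758, 0.652, 0.001]
wrist_force: [-1.8, 0.4, 5.4]
opening: 0.468
finger_force: 60.5
```

play_rows:
  motion:
    - [[0,0,-3.2,0],[0,0,-6.4,0],[0,0,-9.5,0],[0,0,-12.7,0],[-2.95,-0.8,-12.7,0],[-5.9,-1.6,-12.7,0],[-8.85,-2.4,-12.7,0],[-11.8,-3.15,-12.7,0],[-14.75,-3.9,-12.7,0],[-14.75,-3.9,-12.7,0]]

```text
time: 11.78
ee_pos: [0.4848, -0.2221, 0.1708]
ee_rot: [0.001, 0.759, 0.651, 0.0]
wrist_force: [0.0, 0.1, -0.9]
opening: 0.473
finger_force: 60.8
```

play_rows:
  motion:
    - [[0,0,2.75,0],[0,0,5.5,0],[0,0,8.3,0],[0,0,11,0],[0,0,11.4,0],[0,0,11.8,0],[0,0,12.1,0],[0,0,12.25,0],[0,0,12.25,0]]

```text
time: 12.9
ee_pos: [0.4856, -0.2209, 0.0485]
ee_rot: [0.001, 0.758, 0.652, 0.0]
wrist_force: [-3.6, 1.8, 8.9]
opening: 0.472
finger_force: 61.7
```

play_rows:
  motion:
    - [[0,0,0,0],[0,0,0,0],[0,0,0,0],[0,0,0,0]]
  gripper: 0

```text
time: 13.4
ee_pos: [0.4853, -0.2207, 0.0472]
ee_rot: [-0.0, 0.758, 0.652, -0.0]
wrist_force: [0.2, 0.8, 0.3]
opening: 1.001
finger_force: 0.0
```

Run:
```python
from h import *
p,a,o=pose();print(p,np.degrees(a))
s=(*p,np.degrees(a))
# low carton: long axis along world x (-0.8deg) -> tool y at 89.2 or -90.8 ; place tool y -8.6
plan([(.485,-.221,.16,-8.6,3),(.68,-.079,.16,-89,9)],[(.6805,-.079,.014,-90.8,5)],[(.6805,-.079,.12,-90.8,4),(.58,-.19,.15,-50,5)],[(.472,-.309,.12,-8.6,8),(.472,-.309,.03,-8.6,3)],[(.472,-.309,.0185,-8.6,4)],start=s)
```

```text
[ 0.48525232 -0.22069515  0.04724494] -8.59635983523531
[[-0.01, -0.01, -3.76, 0.0], [-0.02, -0.01, -7.52, 0.0], [-0.03, -0.02, -11.28, 0.0], [1.85, 1.89, -11.28, 0.16], [3.73, 3.79, -11.28, 0.31], [5.62, 5.7, -11.28, 0.47], [7.5, 7.61, -11.28, 0.62], [9.39, 9.51, -11.28, 0.78], [11.27, 11.42, -11.28, 0.94], [13.15, 13.33, -11.28, 1.09], [15.04, 15.23, -11.28, 1.25], [16.92, 17.14, -11.28, 1.4]] 12
[[0.01, -0.0, 2.92, 0.01], [0.02, -0.0, 5.84, 0.01], [0.03, -0.0, 8.76, 0.02], [0.04, -0.0, 11.68, 0.03], [0.05, -0.0, 14.6, 0.03]] 5
[[-0.0, -0.0, -2.65, 0.0], [-0.0, -0.0, -5.3, 0.0], [-0.0, -0.0, -7.95, 0.0], [-0.0, -0.0, -10.6, 0.0], [-1.99, 2.24, -11.2, -0.14], [-3.98, 4.48, -11.8, -0.28], [-5.97, 6.71, -12.4, -0.42], [-7.96, 8.95, -13.0, -0.56], [-9.95, 11.19, -13.6, -0.71]] 9
[[-1.99, 0.27, 0.38, -0.09], [-3.98, 0.53, 0.75, -0.18], [-5.97, 0.8, 1.13, -0.27], [-7.96, 1.07, 1.5, -0.36], [-9.96, 1.33, 1.88, -0.45], [-11.95, 1.6, 2.25, -0.54], [-13.94, 1.87, 2.63, -0.63], [-15.93, 2.13, 3.0, -0.72], [-15.93, 2.13, 6.0, -0.72], [-15.93, 2.13, 9.0, -0.72], [-15.93, 2.13, 12.0, -0.72]] 11
[[-0.0, 0.0, 0.29, 0.0], [-0.0, 0.0, 0.58, 0.0], [-0.0, 0.0, 0.87, 0.0], [-0.0, 0.0, 1.15, 0.0]] 4
end [ 0.472  -0.309   0.0185] -8.6 j6 -0.35
```

play_rows:
  motion:
    - [[0,0,-3.8,0],[0,0,-7.5,0],[0,0,-11.3,0],[1.85,1.9,-11.3,0.16],[3.7,3.8,-11.3,0.31],[5.6,5.7,-11.3,0.47],[7.5,7.6,-11.3,0.62],[9.4,9.5,-11.3,0.78],[11.3,11.4,-11.3,0.94],[13.15,13.3,-11.3,1.09],[15,15.2,-11.3,1.25],[16.9,17.1,-11.3,1.4]]

```text
time: 14.9
ee_pos: [0.6802, -0.0786, 0.1601]
ee_rot: [-0.0, 1.0, 0.008, -0.0]
wrist_force: [-0.0, -0.6, 0.1]
opening: 0.999
finger_force: 0.0
```

play_rows:
  motion:
    - [[0,0,0,0.03],[0,0,2.9,0.03],[0,0,5.8,0.03],[0,0,8.8,0.03],[0,0,11.7,0.03],[0.05,0,14.6,0.03]]

```text
time: 15.65
ee_pos: [0.6795, -0.0798, 0.0134]
ee_rot: [0.0, 1.0, -0.004, -0.0]
wrist_force: [0.4, -0.2, -0.2]
opening: 1.0
finger_force: 0.0
```

play_rows:
  motion:
    - [[0,0,0,0],[0,0,0,0],[0,0,0,0],[0,0,0,0],[0,0,0,0]]
  gripper: 1

```text
time: 16.27
ee_pos: [0.6809, -0.0794, 0.0163]
ee_rot: [0.0, 1.0, -0.005, 0.001]
wrist_force: [-0.2, -1.0, 7.1]
opening: 0.483
finger_force: 62.1
```

play_rows:
  motion:
    - [[0,0,-2.7,0],[0,0,-5.3,0],[0,0,-8,0],[0,0,-10.6,0],[-2,2.2,-11.2,-0.14],[-4,4.5,-11.8,-0.28],[-6,6.7,-12.4,-0.42],[-8,9,-13.0,-0.56],[-9.95,11.2,-13.6,-0.71]]

```text
time: 17.4
ee_pos: [0.5789, -0.1909, 0.1512]
ee_rot: [0.0, 0.938, 0.346, 0.0]
wrist_force: [0.4, -0.6, -1.4]
opening: 0.483
finger_force: 61.0
```

play_rows:
  motion:
    - [[-2,0.3,0,-0.09],[-4,0.5,0,-0.18],[-6,0.8,0,-0.27],[-8,1.1,0,-0.36],[-10,1.3,0,-0.45],[-12,1.6,0,-0.54],[-14,1.9,0,-0.63],[-15.9,2.1,0,-0.72],[-15.9,2.1,4,-0.72],[-15.9,2.1,8,-0.72],[-15.9,2.1,11,-0.72],[-15.9,2.1,12,-0.72]]

```text
time: 18.9
ee_pos: [0.4711, -0.3085, 0.0294]
ee_rot: [-0.001, 0.758, 0.652, -0.0]
wrist_force: [0.3, -0.5, -0.4]
opening: 0.48
finger_force: 61.1
```

play_rows:
  motion:
    - [[0,0,0,0],[0,0,0.3,0],[0,0,0.6,0],[0,0,0.9,0],[0,0,1.15,0],[0,0,1.15,0]]

```text
time: 19.65
ee_pos: [0.4718, -0.309, 0.0202]
ee_rot: [0.0, 0.758, 0.652, 0.0]
wrist_force: [-7.1, 5.3, 18.8]
opening: 0.48
finger_force: 63.4
```

play_rows:
  motion:
    - [[0,0,0,0],[0,0,0,0],[0,0,0,0],[0,0,0,0]]
  gripper: 0

```text
time: 20.15
ee_pos: [0.4716, -0.3088, 0.0187]
ee_rot: [-0.0, 0.758, 0.652, -0.0]
wrist_force: [0.8, 0.4, 0.4]
opening: 0.999
finger_force: 0.0
```

Run:
```python
from h import *
p,a,o=pose();print(p,np.degrees(a))
s=(*p,np.degrees(a))
plan([(.472,-.309,.18,-8.6,4),(.559,.0765,.18,-72.6,8)],[(.559,.0765,.014,-72.6,5)],[(.559,.0765,.12,-72.6,4),(.556,.2395,.12,-72.6,5)],[(.556,.2395,.0185,-72.6,8)],start=s)
```

```text
[ 0.47155421 -0.30877709  0.01866725] -8.599340386280256
[[-0.0, 0.01, -4.03, 0.0], [-0.01, 0.02, -8.07, 0.0], [-0.01, 0.04, -12.1, 0.0], [-0.02, 0.05, -16.13, 0.0], [4.91, 0.4, -16.13, 0.14], [9.84, 0.76, -16.13, 0.28], [14.77, 1.11, -16.13, 0.42], [19.69, 1.47, -16.13, 0.56], [24.62, 1.82, -16.13, 0.7], [29.55, 2.18, -16.13, 0.84], [34.47, 2.53, -16.13, 0.98], [39.4, 2.89, -16.13, 1.12]] 12
[[-0.0, -0.0, 3.32, -0.0], [-0.0, -0.0, 6.64, -0.0], [-0.0, -0.0, 9.96, -0.0], [-0.0, -0.0, 13.28, -0.0], [-0.0, -0.0, 16.6, -0.0]] 5
[[-0.0, -0.0, -2.65, -0.0], [-0.0, -0.0, -5.3, -0.0], [-0.0, -0.0, -7.95, -0.0], [-0.0, -0.0, -10.6, -0.0], [0.91, -3.14, -10.6, -0.0], [1.81, -6.27, -10.6, -0.0], [2.72, -9.4, -10.6, -0.0], [3.63, -12.53, -10.6, -0.0], [4.54, -15.66, -10.6, -0.0]] 9
[[-0.0, -0.0, 1.27, -0.0], [-0.0, -0.0, 2.54, -0.0], [-0.0, -0.0, 3.81, -0.0], [-0.0, -0.0, 5.07, -0.0], [-0.0, -0.0, 6.34, -0.0], [-0.0, -0.0, 7.61, -0.0], [-0.0, -0.0, 8.88, -0.0], [-0.0, -0.0, 10.15, -0.0]] 8
end [0.556  0.2395 0.0185] -72.8 j6 -0.49
```

play_rows:
  motion:
    - [[0,0,-4,0],[0,0,-8,0],[0,0,-12,0],[0,0,-16.1,0],[4.9,0.4,-16.1,0.14],[9.8,0.8,-16.1,0.28],[14.8,1.1,-16.1,0.42],[19.7,1.5,-16.1,0.56],[24.6,1.8,-16.1,0.7],[29.5,2.2,-16.1,0.84],[34.5,2.5,-16.1,0.98],[39.4,2.9,-16.1,1.12]]

```text
time: 21.65
ee_pos: [0.5593, 0.0781, 0.1798]
ee_rot: [0.0, 0.989, 0.148, 0.0]
wrist_force: [0.8, -0.4, -0.1]
opening: 1.004
finger_force: 0.0
```

play_rows:
  motion:
    - [[0,0,0,0],[0,0,3.3,0],[0,0,6.6,0],[0,0,10,0],[0,0,13.3,0],[0,0,16.6,0]]

```text
time: 22.4
ee_pos: [0.559, 0.0756, 0.0128]
ee_rot: [0.0, 0.989, 0.15, 0.0]
wrist_force: [0.4, 0.2, 0.4]
opening: 0.997
finger_force: 0.0
```

play_rows:
  motion:
    - [[0,0,0,0],[0,0,0,0],[0,0,0,0],[0,0,0,0],[0,0,0,0]]
  gripper: 1

```text
time: 23.02
ee_pos: [0.5602, 0.0763, 0.0158]
ee_rot: [0.0, 0.989, 0.15, 0.002]
wrist_force: [-0.7, -1.0, 8.1]
opening: 0.554
finger_force: 62.5
```

play_rows:
  motion:
    - [[0,0,-2.7,0],[0,0,-5.3,0],[0,0,-8,0],[0,0,-10.6,0],[0.9,-3.1,-10.6,0],[1.8,-6.3,-10.6,0],[2.7,-9.4,-10.6,0],[3.6,-12.5,-10.6,0],[4.5,-15.7,-10.6,0],[4.5,-15.7,-10.6,0]]

```text
time: 24.28
ee_pos: [0.5553, 0.2416, 0.1206]
ee_rot: [-0.0, 0.989, 0.151, 0.001]
wrist_force: [0.9, -0.9, -1.2]
opening: 0.552
finger_force: 62.2
```

play_rows:
  motion:
    - [[0,0,0,0],[0,0,3,0],[0,0,6,0],[0,0,8.5,0],[0,0,9,0],[0,0,9.4,0],[0,0,9.8,0],[0,0,10.15,0],[0,0,10.15,0]]

```text
time: 25.4
ee_pos: [0.5561, 0.2398, 0.0198]
ee_rot: [-0.0, 0.989, 0.15, 0.001]
wrist_force: [-4.5, -3.5, 10.6]
opening: 0.552
finger_force: 63.4
```

play_rows:
  motion:
    - [[0,0,0,0],[0,0,0,0],[0,0,0,0],[0,0,0,0]]
  gripper: 0

```text
time: 25.9
ee_pos: [0.5556, 0.2397, 0.0182]
ee_rot: [-0.0, 0.989, 0.15, -0.0]
wrist_force: [-0.6, -0.5, 0.5]
opening: 0.999
finger_force: 0.0
```

Run:
```python
from h import *
p,a,o=pose();print(p,np.degrees(a))
s=(*p,np.degrees(a))
plan([(.556,.2395,.15,-72.6,4),(.6675,.0745,.15,-91,5)],[(.668,.0745,.02,-91.2,4)],[(.668,.0745,.14,-91.2,4),(.6,.2,.15,-35,6)],[(.5295,.3245,.13,17.4,8)],[(.5295,.3245,.0245,17.4,8)],start=s)
```

```text
[0.55558779 0.239727   0.01822001] -72.76751499099224
[[0.01, 0.01, -3.29, -0.0], [0.02, 0.02, -6.59, -0.0], [0.02, 0.03, -9.88, -0.0], [0.03, 0.03, -13.18, -0.0], [1.18, 3.85, -13.18, 0.06], [2.34, 7.66, -13.18, 0.13], [3.49, 11.47, -13.18, 0.19], [4.64, 15.28, -13.18, 0.25], [5.79, 19.1, -13.18, 0.32]] 9
[[0.01, -0.0, 3.25, 0.0], [0.03, -0.0, 6.5, 0.0], [0.04, -0.0, 9.75, 0.0], [0.05, -0.01, 13.0, 0.0]] 4
[[0.0, 0.0, -3.0, 0.0], [0.0, 0.0, -6.0, 0.0], [0.0, 0.0, -9.0, 0.0], [0.0, 0.0, -12.0, 0.0], [-1.17, -2.07, -12.16, -0.16], [-2.34, -4.13, -12.33, -0.33], [-3.52, -6.2, -12.5, -0.49], [-4.69, -8.27, -12.66, -0.65], [-5.86, -10.34, -12.83, -0.82], [-7.04, -12.41, -13.0, -0.98]] 10
[[0.77, -1.61, 0.25, -0.11], [1.54, -3.23, 0.5, -0.23], [2.31, -4.84, 0.75, -0.34], [3.08, -6.46, 1.0, -0.46], [3.86, -8.07, 1.25, -0.57], [4.63, -9.68, 1.5, -0.69], [5.4, -11.3, 1.75, -0.8], [6.17, -12.91, 2.0, -0.91]] 8
[[-0.0, -0.0, 1.32, -0.0], [-0.0, -0.0, 2.64, -0.0], [-0.0, -0.0, 3.96, -0.0], [-0.0, -0.0, 5.28, -0.0], [-0.0, -0.0, 6.6, -0.0], [-0.0, -0.0, 7.91, -0.0], [-0.0, -0.0, 9.23, -0.0], [-0.0, -0.0, 10.55, -0.0]] 8
end [0.5295 0.3245 0.0245] 17.2 j6 1.62
```

play_rows:
  motion:
    - [[0,0,-3.3,0],[0,0,-6.6,0],[0,0,-9.9,0],[0,0,-13.2,0],[1.2,3.85,-13.2,0.06],[2.3,7.7,-13.2,0.13],[3.5,11.5,-13.2,0.19],[4.6,15.3,-13.2,0.25],[5.8,19.1,-13.2,0.32],[5.8,19.1,-13.2,0.32]]

```text
time: 27.15
ee_pos: [0.6684, 0.0721, 0.1497]
ee_rot: [0.0, 1.0, -0.011, -0.0]
wrist_force: [0.6, -0.3, 0.6]
opening: 1.003
finger_force: 0.0
```

play_rows:
  motion:
    - [[0,0,3,0],[0,0,6.5,0],[0,0,9.8,0],[0,0,13,0],[0,0,13,0]]

```text
time: 27.78
ee_pos: [0.6659, 0.0751, 0.018]
ee_rot: [0.0, 1.0, -0.009, -0.002]
wrist_force: [0.3, -0.7, 0.8]
opening: 1.001
finger_force: 0.0
```

play_rows:
  motion:
    - [[0,0,0,0],[0,0,0,0],[0,0,0,0],[0,0,0,0],[0,0,0,0],[0,0,0,0]]
  gripper: 1

```text
time: 28.52
ee_pos: [0.6681, 0.0745, 0.0214]
ee_rot: [-0.0, 1.0, -0.01, 0.001]
wrist_force: [-1.1, 0.5, 6.6]
opening: 0.327
finger_force: 59.7
```

play_rows:
  motion:
    - [[0,0,-3.0,0],[0,0,-6.0,0],[0,0,-9.0,0],[0,0,-12.0,0],[-1.2,-2.1,-12.2,-0.16],[-2.3,-4.1,-12.3,-0.33],[-3.5,-6.2,-12.5,-0.49],[-4.7,-8.3,-12.7,-0.65],[-5.9,-10.3,-12.8,-0.82],[-7,-12.4,-13.0,-0.98]]

```text
time: 29.78
ee_pos: [0.5995, 0.2004, 0.1504]
ee_rot: [-0.0, 0.886, 0.465, -0.0]
wrist_force: [-0.4, -0.4, -0.2]
opening: 0.322
finger_force: 59.0
```

play_rows:
  motion:
    - [[0.8,-1.6,0.25,-0.11],[1.5,-3.2,0.5,-0.23],[2.3,-4.8,0.75,-0.34],[3.1,-6.5,1.0,-0.46],[3.9,-8.1,1.25,-0.57],[4.6,-9.7,1.5,-0.69],[5.4,-11.3,1.75,-0.8],[6.2,-12.9,2.0,-0.91],[6.2,-12.9,2.0,-0.91],[6.2,-12.9,2.0,-0.91]]

```text
time: 31.02
ee_pos: [0.5301, 0.324, 0.1304]
ee_rot: [0.0, 0.595, 0.804, 0.0]
wrist_force: [-0.6, -0.8, -0.4]
opening: 0.321
finger_force: 59.0
```

play_rows:
  motion:
    - [[0,0,3,0],[0,0,6,0],[0,0,8.5,0],[0,0,9.2,0],[0,0,9.7,0],[0,0,10.2,0],[0,0,10.55,0],[0,0,10.55,0]]

```text
time: 32.02
ee_pos: [0.5301, 0.3247, 0.0253]
ee_rot: [0.0, 0.594, 0.805, 0.0]
wrist_force: [-0.5, -0.4, 1.4]
opening: 0.324
finger_force: 59.4
```

play_rows:
  motion:
    - [[0,0,0,0],[0,0,0,0],[0,0,0,0],[0,0,0,0]]
  gripper: 0

```text
time: 32.52
ee_pos: [0.5298, 0.3245, 0.0248]
ee_rot: [-0.0, 0.593, 0.805, -0.0]
wrist_force: [0.7, 0.6, 0.7]
opening: 1.0
finger_force: 0.0
```

play_rows:
  motion:
    - [[0,0,-4,0],[0,0,-8,0],[0,0,-12,0],[0,0,-16,0],[0,0,-20,0],[0,-5,-20,0],[0,-10,-20,0],[0,-15,-20,0],[0,-20,-20,0],[0,-20,-20,0]]

```text
time: 33.78
ee_pos: [0.3367, 0.2649, 0.2253]
ee_rot: [0.0, 0.593, 0.805, 0.0]
wrist_force: [0.4, -0.2, 0.0]
opening: 0.997
finger_force: 0.0
```

Run:
```python
from h import *
im,d=capture("top");cv2.imwrite("pics/top9.png",im);P=cloud("top",d)+[.0015,0,0]
s,_=capture("scene");cv2.imwrite("pics/s9.png",s);cv2.imwrite("pics/c9.png",np.hstack([cv2.resize(im,(400,300)),cv2.resize(s,(400,300))]))
def tray(o,yaw,items):
    t=np.radians(yaw);R=np.array([[np.cos(t),np.sin(t)],[-np.sin(t),np.cos(t)]]);L=(P[...,:2]-o)@R.T
    for n,x,y,h,rx,ry in items:
        m=(abs(L[...,0]-x)<rx)&(abs(L[...,1]-y)<ry)&(abs(P[...,2]-h)<.008);T=L[m]
        if len(T):print(n,len(T),rect(T),"z",np.median(P[m][:,2]).round(4))
tray([.5215,-.2815],-8.6,[("bottle",-.045,.054,.099,.035,.035),("low",-.045,-.035,.052,.035,.055),("pen",.055,.0,.05,.012,.085)])
tray([.540,.291],17.4,[("jar",0,-.054,.056,.035,.035),("slim",0,.035,.07,.035,.055)])
```

```text
bottle 358 (array([-43.9,  55. ]), array([36.3, 35.6]), -72.0) z 0.0994
low 1019 (array([-43.3, -36.6]), array([81.2, 42.8]), 89.8) z 0.0525
pen 653 (array([54.9, -1.3]), array([141.3,  23.1]), 89.7) z 0.052
jar 430 (array([  0.2, -55.6]), array([44.1, 43. ]), -12.7) z 0.0559
slim 663 (array([ 1.8, 32.4]), array([80.8, 30. ]), 89.8) z 0.0697
```

View pics/c9.png

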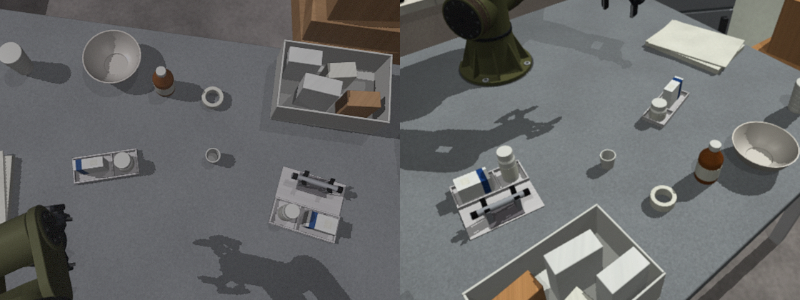

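All five items sit in their bays or the clip at the right heights: plain tray around (105,165) and exam tray around (305,215) in the left image. The cup (212,155) and tape (212,97) have not moved.

```bash
python3 -c "
from h import *
print(manip.job_done())"
```

```text
the job is handed in; nothing more can be done
None
```

Both kits are made up and handed in at about 34 s of robot time: the last camera check showed all four containers in their bays and the penlight home in the clip, with the cup and tape where they were; no verdict came back.

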